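# Close the transport lock of the loaded jar carrier

## Robot

A 7-joint arm with a two-finger parallel gripper is mounted at the origin on the work surface. World frame = base frame: x ahead of the robot, y to its left, z up, the work surface at z = 0. Lengths are in m, angles in rad, forces in N, time in s.
With the tool pointing down it reaches from about 0.4 to 0.85 m from the base axis. Payload 4.5 kg.
Tool frame: the origin (TCP) lies between the finger pads; the fingertips stand 22 mm ahead of it and the grasp point (between the pads) lies 3 mm ahead of it; z points along the fingers, y is the direction in which the jaws open and shut (so a half turn about z gives the same grasp; the last joint's range is limited). The gripper opens to 88 mm and grips with 3 to 60 N. Pads are 18 mm wide; open, the fingers measure 123 mm over their backs; the gripper's body (75 mm by 187 mm) begins 45 mm behind the grasp point.
Start: joints at [-1.263, 0.689, -0.195, 1.565, 0.157, 0.902, -0.215], TCP at [0.169, 0.602, 0.261] pointing down, gripper open.
Joint ranges: [-3.01, 3.01], [-0.46, 2.08], [-1.47, 1.51], [0.13, 2.56], [-1, 4.14], [0.04, 2.09], [-2.66, 2.66]. Speed limits (rad/s): [2.57, 2.57, 3.14, 3.14, 3.14, 3.14, 3.14].

## Interface

Orientations are given as a unit quaternion [w, x, y, z].
In Python, from cell import arm, cams, ticket gives the robot as it stands. The module is installed in compiled form; this text tells all that it offers.
- The arm moves only by the tool step_arm, never from a script. Its argument "targets" is a list of rows, each an object with "slide": the shift along the tool's x, y, z in m, a list of three; "rot": the turn, a rotation vector about the tool's x, y, z in rad, a list of three; "jaw": the opening, from -1 (shut) to 1 (fully open). A call has 1 to 5 rows; each row is the pose to reach, as a shift and turn from the pose measured when the call began, along the tool's axes at that moment; what a row does not reach only later rows make up. A row lasts 1/8 s, in which the tool goes at most 62.5 mm and 10.7 degrees, less where a joint would pass 70% of its speed; a pose out of reach is approached as far as the arm can. A call with a gripper value outside its range is refused whole. The fingers move at their own pace and stop on an object; the grip force is fixed at half the most. Time passes only in rows, so rows that repeat a pose let the fingers close. It gives the time, the measured TCP pose, the force and the opening at its end, in the units of the state.
- arm.get_obs(): the state, without advancing time (a new reading comes with each control period).
- cams.grab_frame(name): name is "scene" or "top" or "wrist"; returns (picture, depth): 400x640x3 uint8, blue, green, red; 400x640 float32, m along the optical axis (not along the pixel's ray), 0 where there is no reading.
- cams.get_calibration(name): a dict with "fovy" (degrees; the focal length in pixels is half the picture's height over the tangent of half this angle, whatever the lens; pixels are square), "cx", "cy" (the principal point, pixels), "k1" (the pictures are not rectified: a ray, as slopes to the right and down, at radius r is drawn at 1 + k1 r^2 times it, then the intrinsics apply), "eye" and "attitude" of the camera in the world; the wrist camera has in their place "mount" (4x4, takes a point from camera to tool coordinates, whose origin is the TCP and whose axes are the flange's). Camera axes: x right, y up, looking along -z (the intrinsics and any distortion apply to the point x, -y, -z); pixel columns grow to the right and rows downward; lengths in m; the calibration is good to about 2 mm. A picture is of the moment at which its call begins: read the wrist's pose just before it. get_calibration takes no time and is no camera call.
- ticket.finish_job(): hands the job in, once; it reports no verdict.
Trained networks look in the newest picture that a camera, given by its name, has taken for a name from the list of things; names that differ only in an ending like _2 or _b are one class to them, and where a whole thing is asked for, a point or a joint stands for the part that bears it (a point fixed in the world has none). Each returns a list of dicts, best first, with "conf" (0 to 1); they miss things now and then, are a little off and sometimes report something else, mostly with a low value. They report only what shows in the picture. A call takes as long as a camera call. They do not tell look-alikes from the thing itself.
- cams.find_in(camera, query): "bbox" ([left, top, right, bottom] in pixels, round what is visible of it).
- cams.regions_of(camera, query): "mask" (400x640 bool, what is visible of it) and "bbox" ([left, top, right, bottom] in pixels, round what is visible of it).
The state is a dict: "t": time; "qpos": joint angles; "qd": joint speeds; "joint_efforts": joint torques, N m; "position": TCP position; "tcp_rot": TCP orientation; "wrist_force": force on the tool from outside, world axes, zero at the start; "ft_torque": the same for the moment, N m; "gripper_width": opening from 0.0 (shut) to 1.0 (fully open).
Only numpy, scipy, OpenCV 4.12 (cv2) and the standard library are available. Lean on these libraries where they do the work, as an engineer would, in place of code of your own. Each camera call takes 0.05 s, during which the arm holds its last target. There are 200 camera calls.

## Task

One of the two identical blue carriers on the bench holds two amber jars and is about to travel: slide its orange lock grip all the way to the stop at its red-marked end, so that the red strip is covered and the bar's tongues sit over the jars. Leave the lock of the empty carrier as it is and the single jar between the carriers standing where it is, and let go of the grip at the end.

Things in the scene. Friction and masses are not known exactly. Their poses are not given: they have to be found in the camera images.
- lock_grip (a point): Centre of the orange grip on the lock of the carrier holding two jars; moves with it. Upright block 24 mm along the slide, 20 across, 44 high; this point is 95 mm above the bench, the grip's top 114. x axis: level, along the slide to the locked stop; z up. Fore and aft of it all is free down to the bar's top (70 mm), so fingers can close along x. Jar caps (tops at 84 mm) begin 36 mm to its +y side.
- lock (a joint): Travel of that lock in m: 0 = open stop, 0.060 = locked stop, growing along the grip's +x; starts at 0 to 0.018. Drag about 3 N, no spring or catch, stays where left, hard stop at the end. The aluminium bar slides on the carrier's tall side wall between dark end stops; open, a red strip lies bare ahead of it, locked, a green strip behind it.
- spare_lock_grip (a point): Same point and axes on the grip of the empty carrier, to be left as it is. The carriers are identical: blue trays 270 x 112 mm with end loops 27 mm longer, fast to the bench, one on the left and one on the right (either way round), each turned up to 32 degrees. Each grip lies 34 mm to the -y side of its tray's middle line, within 30 mm of mid-length.
- loose_jar_center (a point): Centre, 39 mm above the bench, of the single loose jar standing between the two carriers: amber, 54 mm across, 78 mm high with black cap, 110 to 220 g. z is its upright axis. To be left standing there. The two jars in the carrier are alike.
Mind the look-alikes: they are no part of the job. What is shaped like the part that bears loose_jar_center but green, turquoise or yellow is not meant.

How it is judged:
By the outcome, as a careful person would: the job done as asked, in the order asked, and still so for the second after the job is handed in, with the robot touching nothing.
It also fails if it takes over 26 s, if anything falls off the work surface, if the arm or the gripper's body presses on something with over 40 N, if the wrist force passes 120 N, or if a joint passes its speed limit or range.

## Working session

There is one attempt and no reset: what is moved stays moved. The work goes in short steps, Python scripts to look and compute and a tool call to move; the robot and the scene stay as the last step left them, time stands still between calls to the robot, and variables do not carry over. Pictures are saved under pics/ and viewed, about 8 in all and at most 12, crops included, and the job is handed in when it is done.

Besides the shell and the picture viewer there is one more tool, called after "Emit:" in YAML: its name, and indented under it one key for each argument. step_arm: Moves the arm, as the interface text tells. Its arguments: {"type":"object","properties":{"targets":{"type":"array","items":{"type":"object","properties":{"slide":{"type":"array","items":{"type":"number"}},"rot":{"type":"array","items":{"type":"number"}},"jaw":{"type":"number"}}}}},"required":["targets"]}

```bash
mkdir -p pics
cat > h.py <<'E'
import numpy as np, cv2
from scipy.spatial.transform import Rotation as R
from cell import arm, cams, ticket
def Rq(q): return R.from_quat([q[1],q[2],q[3],q[0]]).as_matrix()
def pose():
    o=arm.get_obs(); T=np.eye(4); T[:3,:3]=Rq(o["tcp_rot"]); T[:3,3]=o["position"]; return T
def cam(name,T=None):
    c=cams.get_calibration(name); f=200/np.tan(np.radians(c["fovy"])/2)
    if "mount" in c: M=T@np.array(c["mount"])
    else:
        M=np.eye(4); a=np.array(c["attitude"]); M[:3,:3]=Rq(a) if a.size==4 else a.reshape(3,3); M[:3,3]=c["eye"]
    K=np.array([[f,0,c["cx"]],[0,f,c["cy"]],[0,0,1.]]); return K,np.array([c["k1"],0,0,0,0.]),M
def world(uv,d,K,D,M):
    uv=np.float64(uv).reshape(-1,1,2); s=cv2.undistortPoints(uv,K,D)[:,0]; d=np.float64(d).ravel()
    p=np.c_[s[:,0]*d,-s[:,1]*d,-d]; return p@M[:3,:3].T+M[:3,3]
def cloud(d,K,D,M):
    v,u=np.mgrid[:400,:640]; return world(np.stack([u,v],-1).reshape(-1,2).astype(float),d,K,D,M).reshape(400,640,3)
E
python3 - <<'E'
from h import *
print(cams.get_calibration("top")); print(cams.get_calibration("wrist"))
for n in ["top","scene"]:
    p,d=cams.grab_frame(n); cv2.imwrite(f"pics/{n}0.png",p); np.save(f"{n}0.npy",d)
    P=cloud(d,*cam(n))
    for q in ["lock_grip","loose_jar_center"]:
        for r in cams.regions_of(n,q):
            m=r["mask"]&(d>0); x=P[m]; print(n,q,round(r["conf"],2),np.round(r["bbox"]),np.round(np.median(x,0),3),np.round(np.percentile(x[:,2],95),3), p[r["mask"]].mean(0).round())
print(arm.get_obs())
E
```

```text
{'fovy': 46.11584370421488, 'cx': 323.55541052249447, 'cy': 200.84711141311587, 'k1': -0.130693886444241, 'eye': array([ 0.49597131, -0.03530343,  1.02100941]), 'attitude': array([-0.69445481, -0.05999213,  0.04912791,  0.71534601])}
{'fovy': 58.66273040188205, 'cx': 319.87819353353706, 'cy': 197.73616712266687, 'k1': -0.031750916133827, 'mount': array([[-7.93770006e-05,  9.60179789e-01,  2.79382832e-01,
         7.09446673e-02],
       [ 9.99999656e-01, -1.54504267e-04,  8.15113966e-04,
        -8.56083145e-04],
       [ 8.25821796e-04,  2.79382800e-01, -9.60179446e-01,
        -1.23386891e-01],
       [ 0.00000000e+00,  0.00000000e+00,  0.00000000e+00,
         1.00000000e+00]])}
top lock_grip 0.59 [196. 218. 215. 302.] [0.523 0.216 0.07 ] 0.114 [151. 179. 201.]
top loose_jar_center 0.71 [299. 220. 328. 249.] [0.578 0.002 0.055] 0.08 [39. 82. 70.]
top loose_jar_center 0.64 [261. 183. 286. 214.] [0.657 0.079 0.056] 0.08 [ 26. 100. 132.]
top loose_jar_center 0.64 [324. 125. 344. 151.] [ 0.778 -0.048  0.056] 0.08 [61. 75. 55.]
top loose_jar_center 0.56 [306. 173. 336. 203.] [ 0.676 -0
[... 428 characters left out ...]
([-1.26321973,  0.68942503, -0.19453687,  1.56559564,  0.15728615,
        0.90254251, -0.21512368]), 'qd': array([ 8.64257644e-05, -3.62715737e-03, -1.07479879e-03, -3.24274679e-03,
       -1.38944827e-03, -3.35582154e-04,  9.81585412e-04]), 'joint_efforts': array([ 2.18983289e-03, -5.26980472e+01, -1.26466747e+00, -1.53402543e+01,
       -5.21942298e-02,  3.39082319e-03,  1.23175273e-04]), 'position': array([0.16894901, 0.60155279, 0.26045911]), 'tcp_rot': array([-1.50602905e-05,  1.36472214e-01,  9.90643855e-01, -2.93592099e-04]), 'wrist_force': array([-0.82004027,  0.02197019, -0.24323604]), 'ft_torque': array([ 0.0100861 , -0.00103761,  0.01190949]), 'gripper_width': 0.9967491519877847}
```

View pics/top0.png

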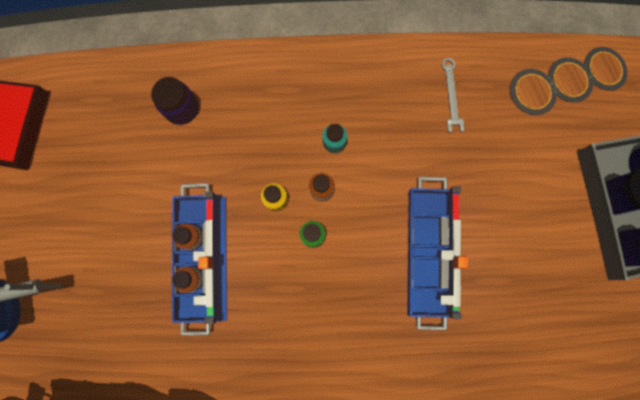

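View pics/scene0.png

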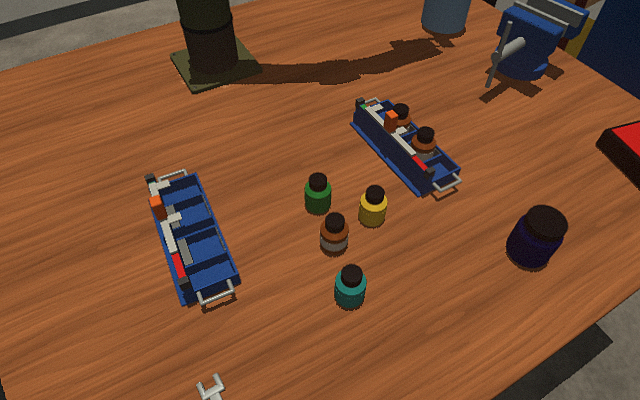

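The top view shows the left carrier (about 200,258) holding two amber jars, its orange grip at (204,263) and the red strip at its far end (210,210). The look-alikes are the empty right carrier's grip at (462,262), and the jars at (274,196) yellow, (313,233) green, (335,137) turquoise and (321,186) amber loose. I choose the left grip and measure it next.

Run:
```python
from h import *
p=cv2.imread("pics/top0.png"); d=np.load("top0.npy"); P=cloud(d,*cam("top"))
hsv=cv2.cvtColor(p,cv2.COLOR_BGR2HSV); 
for x0,x1 in [(165,235),(400,475)]:
    W=np.zeros((400,640),bool); W[170:335,x0:x1]=1; W&=d>0
    g=W&(P[...,2]>.105)&(P[...,2]<.125); x=P[g]; print("grip",g.sum(),np.round(x.mean(0),4),np.ptp(x,axis=0).round(3))
    cols={"red":(hsv[...,0]<5)|(hsv[...,0]>175),"green":(abs(hsv[...,0].astype(int)-60)<15)}
    for n,m in cols.items():
        m=m&W&(hsv[...,1]>170)&(P[...,2]>.05)&(hsv[...,2]>80); x=P[m]; print(n,m.sum(),np.round(x.mean(0),4),np.ptp(x,axis=0).round(3))
    b=W&(P[...,2]>.045)&(P[...,2]<.075)&(hsv[...,1]<60)&(hsv[...,2]>110); x=P[b]
    # tray footprint: blue
    m=(W&(abs(hsv[...,0].astype(int)-112)<12)&(hsv[...,1]>150)).astype(np.uint8)
    q=P[m>0][:,:2].astype(np.float32); (c,s,a)=cv2.minAreaRect(q); print("tray",c,s,a)
cv2.imwrite("pics/crop.png",cv2.resize(p[175:340,160:245],None,fx=3.5,fy=3.5,interpolation=cv2.INTER_CUBIC))
```

```text
grip 117 [0.5234 0.2138 0.1133] [0.022 0.017 0.012]
red 101 [0.6346 0.216  0.0629] [0.04  0.012 0.008]<stdin>:9: RuntimeWarning: Mean of empty slice.
  ret = um.true_divide(
Traceback (most recent call last):
ValueError: zero-size array to reduction operation maximum which has no identity
```

Run:
```python
from h import *
p=cv2.imread("pics/top0.png"); d=np.load("top0.npy"); P=cloud(d,*cam("top"))
hsv=cv2.cvtColor(p,cv2.COLOR_BGR2HSV); h=hsv[...,0].astype(int)
for x0,x1 in [(165,235),(400,475)]:
    W=np.zeros((400,640),bool); W[170:335,x0:x1]=1; W&=d>0
    g=W&(P[...,2]>.105)&(P[...,2]<.125); print("grip",P[g].mean(0).round(4), cv2.minAreaRect(P[g][:,:2].astype(np.float32)))
    b=(W&(P[...,2]>.05)&(P[...,2]<.075)&(((h<5)|(h>175))&(hsv[...,1]>170)|(hsv[...,1]<60)&(hsv[...,2]>110)))
    x=P[b]; l=cv2.fitLine(x[:,:2].astype(np.float32),cv2.DIST_HUBER,0,.005,.005).ravel(); print("bar",b.sum(),l.round(4),np.degrees(np.arctan(l[1]/l[0])))
    m=(W&(abs(h-112)<12)&(hsv[...,1]>150)&(P[...,2]>0.005))
    print("tray",cv2.minAreaRect(P[m][:,:2].astype(np.float32)))
    for n,mm in {"red":((h<5)|(h>175)),"green":abs(h-65)<20}.items():
        k=W&mm&(hsv[...,1]>120)&(hsv[...,2]>60)&(P[...,2]>.05); print(n,k.sum(),P[k].min(0).round(3) if k.any() else 0,P[k].max(0).round(3) if k.any() else 0)
cv2.imwrite("pics/crop.png",cv2.resize(p[175:340,160:245],None,fx=3.5,fy=3.5,interpolation=cv2.INTER_CUBIC))
print(pose().round(3))
```

```text
grip [0.5234 0.2138 0.1133] ((0.5234175324440002, 0.21448573470115662), (0.017426254227757454, 0.021397242322564125), 89.29515075683594)
bar 839 [ 0.9998 -0.0214  0.5121  0.2181] -1.2265502
tray ((0.5337631106376648, 0.24691574275493622), (0.25927090644836426, 0.10274823009967804), 0.3750750422477722)
red 117 [0.606 0.21  0.056] [0.655 0.276 0.066]
green 50 [0.418 0.208 0.058] [0.432 0.221 0.067]
grip [ 0.51   -0.2873  0.1132] ((0.5106459259986877, -0.2877712845802307), (0.02023528516292572, 0.021340109407901764), 87.57958221435547)
bar 870 [ 0.9964 -0.0847  0.5002 -0.2843] -4.860769
tray ((0.5349197387695312, -0.24109375476837158), (0.08149870485067368, 0.2557218074798584), 86.61927795410156)
red 164 [ 0.598 -0.303  0.055] [ 0.651 -0.288  0.07 ]
green 18 [ 0.414 -0.288  0.057] [ 0.419 -0.277  0.065]
[[-0.963  0.27  -0.     0.169]
 [ 0.27   0.963 -0.001  0.602]
 [-0.    -0.001 -1.     0.26 ]
 [ 0.     0.     0.     1.   ]]
```

View pics/crop.png

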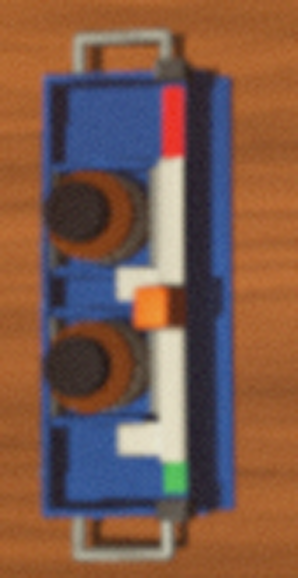

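The close crop confirms it: two amber jars, red strip bare at the far end and a little green behind the bar. The grip is at about (0.523, 0.2135) with its slide along world +x (within about 1°), and about 46 mm of travel is left. I'm moving above it now.

Emit:
step_arm:
  targets:
    - {"slide": [-0.05, -0.031, 0], "rot": [0, 0, 0.145], "jaw": 1}
    - {"slide": [-0.1, -0.062, 0], "rot": [0, 0, 0.29], "jaw": 1}
    - {"slide": [-0.15, -0.093, 0], "rot": [0, 0, 0.435], "jaw": 1}
    - {"slide": [-0.2, -0.124, 0], "rot": [0, 0, 0.58], "jaw": 1}
    - {"slide": [-0.25, -0.155, 0], "rot": [0, 0, 0.725], "jaw": 1}

```text
t: 0.92
position: [0.3689, 0.3834, 0.2608]
tcp_rot: [0.0, 0.481, 0.877, 0.0]
wrist_force: [0.8, 0.4, 0.1]
gripper_width: 0.997
```

```bash
cat > go.py <<'E'
from h import *
import sys
x,y,z,a=map(float,sys.argv[1:5])  # target TCP, tool-y angle deg
T=pose(); c,s=np.cos(np.radians(a)),np.sin(np.radians(a))
G=np.array([[-s,c,0],[c,s,0],[0,0,-1.]]); G[:,0]=np.cross(G[:,1],G[:,2])
print("pos",T[:3,3].round(4),"slide",(T[:3,:3].T@(np.array([x,y,z])-T[:3,3])).round(4),"rot",R.from_matrix(T[:3,:3].T@G).as_rotvec().round(4),"t",arm.get_obs()["t"])
E
python3 go.py .523 .2135 .2 0
```

```text
pos [0.3689 0.3834 0.2608] slide [-0.2261  0.0386  0.0608] rot [3.000e-04 1.000e-04 5.675e-01] t 0.925
```

Emit:
step_arm:
  targets:
    - {"slide": [-0.055, 0.009, 0.015], "rot": [0, 0, 0.14], "jaw": 1}
    - {"slide": [-0.11, 0.019, 0.03], "rot": [0, 0, 0.28], "jaw": 1}
    - {"slide": [-0.17, 0.029, 0.045], "rot": [0, 0, 0.42], "jaw": 1}
    - {"slide": [-0.226, 0.0386, 0.06], "rot": [0, 0, 0.5675], "jaw": 1}
    - {"slide": [-0.226, 0.0386, 0.06], "rot": [0, 0, 0.5675], "jaw": 1}

```text
t: 1.55
position: [0.5258, 0.2078, 0.1999]
tcp_rot: [0.002, 0.711, 0.704, -0.001]
wrist_force: [-0.1, -0.2, -1.0]
gripper_width: 1.003
```

```bash
python3 - <<'E'
from h import *
T=pose(); p,d=cams.grab_frame("wrist"); cv2.imwrite("pics/w1.png",p); P=cloud(d,*cam("wrist",T))
h=cv2.cvtColor(p,cv2.COLOR_BGR2HSV)
g=(d>0)&(P[...,2]>.106)&(P[...,2]<.122)&(abs(P[...,0]-.523)<.04)&(abs(P[...,1]-.2135)<.03)
print(T[:3,3].round(4),g.sum(),P[g].mean(0).round(4),cv2.minAreaRect(P[g][:,:2].astype(np.float32)))
E
python3 go.py .523 .2135 .101 0
```

```text
[0.5258 0.2078 0.1999] 1223 [0.5243 0.2164 0.1127] ((0.5242088437080383, 0.21561837196350098), (0.023976361379027367, 0.019706223160028458), 0.36152464151382446)
pos [0.524  0.2112 0.2002] slide [ 0.0025 -0.001   0.0992] rot [ 0.      0.0015 -0.0042] t 1.6
```

View pics/w1.png

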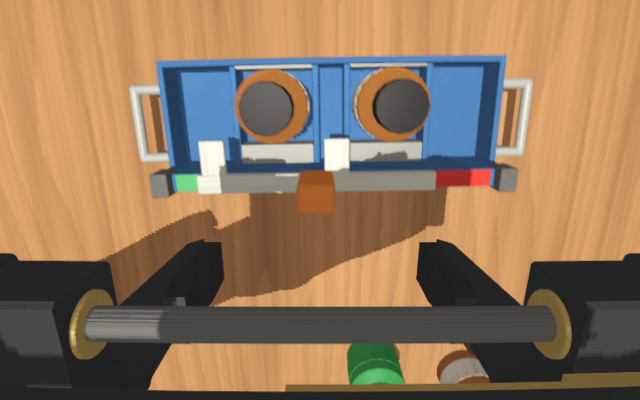

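The wrist view shows the grip at (316,192) centred between the fingers, the red strip at (463,177) on the tool +y side, and both jars. I measure the grip at (0.524, 0.215) with the slide at about 0°. Descending and closing.

Emit:
step_arm:
  targets:
    - {"slide": [0.003, 0, 0.035], "rot": [0, 0, -0.004], "jaw": 1}
    - {"slide": [0.004, 0, 0.07], "rot": [0, 0, -0.004], "jaw": 1}
    - {"slide": [0.004, 0, 0.099], "rot": [0, 0, -0.004], "jaw": 1}
    - {"slide": [0.004, 0, 0.099], "rot": [0, 0, -0.004], "jaw": 1}
    - {"slide": [0.004, 0, 0.099], "rot": [0, 0, -0.004], "jaw": 1}

```text
t: 2.22
position: [0.5241, 0.2162, 0.1023]
tcp_rot: [0.001, 0.707, 0.708, 0.0]
wrist_force: [-0.3, -0.2, 0.7]
gripper_width: 0.999
```

Emit:
step_arm:
  targets:
    - {"slide": [0, 0, 0], "rot": [0, 0, 0], "jaw": -1}
    - {"slide": [0, 0, 0], "rot": [0, 0, 0], "jaw": -1}
    - {"slide": [0, 0, 0], "rot": [0, 0, 0], "jaw": -1}
    - {"slide": [0, 0, 0], "rot": [0, 0, 0], "jaw": -1}
    - {"slide": [0, 0, 0], "rot": [0, 0, 0], "jaw": -1}

```text
t: 2.85
position: [0.5242, 0.2162, 0.1023]
tcp_rot: [0.001, 0.707, 0.708, 0.0]
wrist_force: [-0.1, -0.2, 0.1]
gripper_width: 0.457
```

Emit:
step_arm:
  targets:
    - {"slide": [0, 0, 0], "rot": [0, 0, 0], "jaw": -1}
    - {"slide": [0, 0, 0], "rot": [0, 0, 0], "jaw": -1}
    - {"slide": [0, 0, 0], "rot": [0, 0, 0], "jaw": -1}
    - {"slide": [0, 0, 0], "rot": [0, 0, 0], "jaw": -1}

```text
t: 3.35
position: [0.524, 0.2161, 0.1022]
tcp_rot: [0.0, 0.707, 0.708, 0.0]
wrist_force: [-0.4, -0.3, -1.1]
gripper_width: 0.271
```

The opening is 24 mm, so it is on the grip. Sliding now.

Emit:
step_arm:
  targets:
    - {"slide": [0, 0.008, 0], "rot": [0, 0, 0], "jaw": -1}
    - {"slide": [0, 0.016, 0], "rot": [0, 0, 0], "jaw": -1}
    - {"slide": [0, 0.024, 0], "rot": [0, 0, 0], "jaw": -1}
    - {"slide": [0, 0.032, 0], "rot": [0, 0, 0], "jaw": -1}
    - {"slide": [0, 0.038, 0], "rot": [0, 0, 0], "jaw": -1}

```text
t: 3.98
position: [0.5626, 0.2164, 0.1023]
tcp_rot: [0.0, 0.707, 0.708, 0.0]
wrist_force: [-3.7, 0.3, 2.3]
gripper_width: 0.272
```

Emit:
step_arm:
  targets:
    - {"slide": [0, 0.003, 0], "rot": [0, 0, 0], "jaw": -1}
    - {"slide": [0, 0.006, 0], "rot": [0, 0, 0], "jaw": -1}
    - {"slide": [0, 0.008, 0], "rot": [0, 0, 0], "jaw": -1}
    - {"slide": [0, 0.009, 0], "rot": [0, 0, 0], "jaw": -1}

```text
t: 4.47
position: [0.5668, 0.2164, 0.1021]
tcp_rot: [-0.003, 0.706, 0.708, -0.004]
wrist_force: [-13.9, -0.8, 13.2]
gripper_width: 0.27
```

Emit:
step_arm:
  targets:
    - {"slide": [0, 0.004, 0], "rot": [0, 0, 0], "jaw": -1}
    - {"slide": [0, 0.007, 0], "rot": [0, 0, 0], "jaw": -1}
    - {"slide": [0, 0.007, 0], "rot": [0, 0, 0], "jaw": -1}

```text
t: 4.85
position: [0.5671, 0.2165, 0.1019]
tcp_rot: [-0.007, 0.706, 0.708, -0.009]
wrist_force: [-17.8, -0.5, 14.9]
gripper_width: 0.272
```

Run:
```python
from h import *
T=pose(); p,d=cams.grab_frame("wrist"); cv2.imwrite("pics/w2.png",p); print(T.round(4),arm.get_obs()["wrist_force"])
```

```text
[[-0.004   0.9997 -0.0229  0.5671]
 [ 1.      0.0039 -0.0036  0.2165]
 [-0.0035 -0.023  -0.9997  0.1019]
 [ 0.      0.      0.      1.    ]] [-17.55764753  -0.12886539  13.49585978]
```

View pics/w2.png

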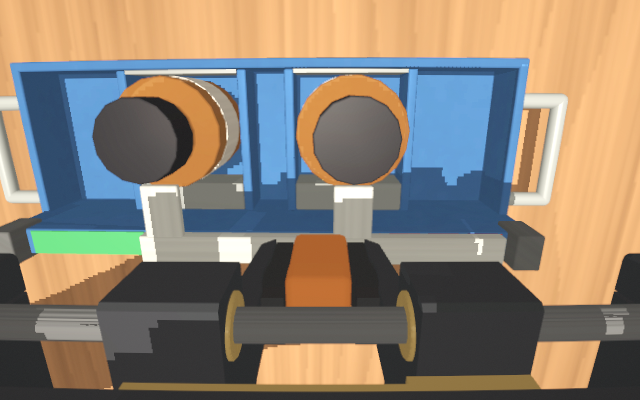

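The bar's end is against the dark stop at (515,245). No red is visible, green (85,240) is bare behind, and the tongues at (165,210) and (352,210) are at the jars. Now I relax the push, open and rise.

Emit:
step_arm:
  targets:
    - {"slide": [0, 0, 0], "rot": [0.023, 0, 0], "jaw": -1}
    - {"slide": [0, 0, 0], "rot": [0.023, 0, 0], "jaw": 0.2}
    - {"slide": [0, 0, 0], "rot": [0.023, 0, 0], "jaw": 0.2}
    - {"slide": [0, 0, 0], "rot": [0.023, 0, 0], "jaw": 0.2}
    - {"slide": [0, 0, 0], "rot": [0.023, 0, 0], "jaw": 0.2}

```text
t: 5.52
position: [0.5673, 0.2164, 0.1019]
tcp_rot: [-0.015, 0.706, 0.708, -0.017]
wrist_force: [-0.3, -0.5, 0.3]
gripper_width: 0.601
```

Emit:
step_arm:
  targets:
    - {"slide": [0, 0, -0.005], "rot": [-0.045, 0, 0], "jaw": 0.2}
    - {"slide": [0, -0.002, -0.045], "rot": [-0.045, 0, 0], "jaw": 0.2}
    - {"slide": [0, -0.004, -0.09], "rot": [-0.045, 0, 0], "jaw": 0.2}
    - {"slide": [-0.05, -0.006, -0.13], "rot": [-0.045, 0, 0], "jaw": 0.2}
    - {"slide": [-0.1, -0.006, -0.15], "rot": [-0.045, 0, 0], "jaw": 0.2}

```text
t: 6.15
position: [0.5693, 0.1166, 0.2547]
tcp_rot: [0.002, 0.705, 0.709, 0.0]
wrist_force: [0.3, -0.7, -0.5]
gripper_width: 0.603
```

Run:
```python
from h import *
o=arm.get_obs(); print(o["t"],o["position"],o["wrist_force"])
p,d=cams.grab_frame("scene"); P=cloud(d,*cam("scene"))
def grip(P,x,y): g=(P[...,2]>.108)&(P[...,2]<.122)&(abs(P[...,0]-x)<.05)&(abs(P[...,1]-y)<.03)&(d>0); return g.sum(),P[g].mean(0).round(4)
P0=cloud(np.load("scene0.npy"),*cam("scene"))
for q in (P0,P): print(grip(q,.55,.2145),grip(q,.51,-.287))
a=p[60:330,130:490]; cv2.imwrite("pics/s2.png",cv2.resize(a,None,fx=2.2,fy=2.2,interpolation=cv2.INTER_CUBIC))
```

```text
6.15 [0.56933804 0.11660485 0.25466099] [ 0.31241383 -0.74131686 -0.52797031]
(np.int64(89), array([0.5267, 0.2138, 0.1126])) (np.int64(124), array([ 0.513 , -0.2893,  0.1128]))
(np.int64(92), array([0.5697, 0.2139, 0.1127])) (np.int64(121), array([ 0.5126, -0.289 ,  0.1129]))
```

View pics/s2.png

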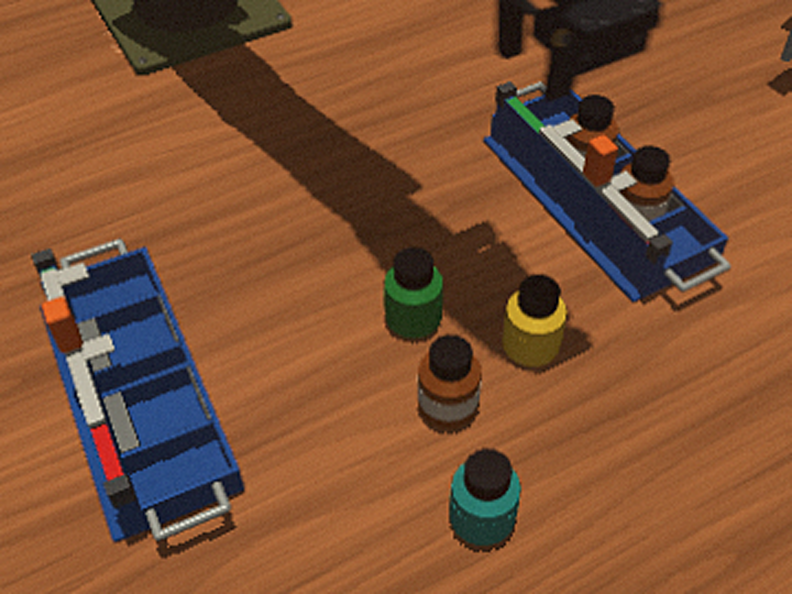

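The bar is hard against the far stop (660,245), with red covered and green bare (525,113). The spare lock and all four loose jars are as before, and the gripper is clear. Handing in.

```bash
python3 -c "
from cell import ticket
print(ticket.finish_job())"
```

```text
the job is handed in; nothing more can be done
None
```

The lock on the left carrier, the one holding the two amber jars, is now at its locked stop. I gripped the orange grip fore and aft, slid it about 43 mm toward the red end and let go. The job was handed in at about 6.3 s.

- **Stop reached:** the bar stopped moving while I kept pushing, at about 18 N. In the pictures its end sits against the dark stop, the red strip is covered, the green strip is bare behind it, and the tongues are over the jars.
- **Travel estimate:** before moving I judged about 46 mm left from the length of the red strip. The measured shift was 43 mm, which I put down to measuring error, since the bar is visibly at the stop.
- **Left alone:** the spare lock's grip is within 0.5 mm of where it was, and the amber jar between the carriers looks unmoved and upright in the last picture. I did not re-measure the jar.
- **Tilt on release:** I turned the tool slightly the wrong way while opening, leaving it about 2.6° off upright, and straightened it while rising. No contact force showed then, and the gripper finished clear of everything.

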